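Bring the hanging reading lamp over the photograph and still it

TASK

Take the carriage of the desk's rail lamp by its wooden knob, slide it towards the framed photograph so that the lamp drags over the brass ridge of the parking block and comes free, then calm the swing by moving the carriage and leave the lamp hanging still with its tip over the middle of the photograph. Do not touch the lamp itself (its shade is hot glass), do not let it swing wildly or knock back against the parking block, and leave the block and the other things on the desk where they are. Finish with the knob released.

Things in the scene. Friction and masses are not known exactly. Their poses are not given: they have to be found in the camera images.
- rail: Fixed lamp gallery: a horizontal brass rail of 660 mm along the body's y axis, 262 mm above the desk, on two posts at y = +-335 mm. Origin on the desk under the middle of the rail; z up, x across the rail, away from the robot (the lamp hangs on that side). The gallery stands at a slightly different place and yaw each time.
- carriage (a joint): Position of the carriage along the rail's y axis (m), 0 at the middle, range -0.28 to 0.25 (end stops). Carriage of about 0.35 kg (lamp extra) with dry friction of about 2 N and viscous drag 2 N s/m; it stays where it is left, even with the lamp swinging.
- knob (a point): Grip point of the carriage's pale wooden knob, an upright tab 14 mm wide along the rail, 40 mm across it; 303 mm above the desk. The tab rises from 274 mm (top of the dark carriage block) to 324 mm. Grip it from above, closing along the rail's y axis. Axes as the rail's.
- pivot (a point): Hinge point of the lamp, on an arm of the carriage 110 mm beyond the knob (rail's +x), 265 mm above the desk; it moves with the carriage. Above it the lamp carries a brass counterweight ball of 42 mm at 110 mm (ball and rod 0.33 kg, centred 98 mm above the pivot), below it the green shade, 90 mm wide, with finial (about 0.36 kg, centred 136 mm below).
- lamp (a joint): Swing angle of the lamp about the rail's x axis (rad): 0 hanging plumb, positive when the tip is towards the rail's +y; stops at +-1.1. It swings freely, almost undamped (amplitude halves in about 35 s). Nominal period 1.6 s (1.4 to 1.8 s, hidden). When the pivot accelerates by a along the rail's +y, the angle accelerates by about -(w*w/9.81)*a besides -w*w*angle, w = 2 pi / period.
- lamp_tip (a point): Lower end of the lamp's brass finial (16 mm ball end), 200 mm below the pivot, 65 mm above the desk when plumb.
- block: Heavy loose parking block of dark iron, 1.8 kg, base 90 x 60 mm, with a rounded brass ridge (20 mm thick) across the lamp's path, top at 82 mm. Origin centre of its underside; axes as the rail's. The lamp starts plumb and at rest on its +y side; pulled towards -y its finial catches on the ridge, the lamp tilts to about 0.4 rad, slips over and swings free.
- photo_mid (a point): Middle of the top face of a framed photograph lying flat on the desk, fixed, black frame of 160 mm along the rail by 120 mm, 14 mm high, right under the lamp's path, on the -y side of the block. The lamp's tip must stop above this point.
- pen_cup: Loose blue ceramic cup, 76 mm wide, 95 mm high, beyond the rail; origin centre of underside. To be left alone.
- paperweight: Loose amber glass paperweight, 74 mm wide, 45 mm high, beyond the rail; origin centre of underside. To be left alone.
- glasses_case: Loose blue spectacle case, 60 x 155 x 30 mm, beyond the rail; origin centre of underside. To be left alone.
Things that resemble listed ones, but are neither listed nor needed, are in the scene too. What is shaped like the part that bears photo_mid but turquoise is not meant. What is shaped like the block but pink is not meant.

How it is judged:
On the way, in this order (a step that is already met when the one before it is completed fails the run):
1. the lamp has come free of the parking block, on the photograph's side (y of lamp_tip in the frame of block below -0.03 m), for 0.1 s.
2. the lamp hangs still over the middle of the photograph for 2 s (horizontal distance between lamp_tip and photo_mid below 0.02 m and velocity of joint lamp between -0.15 and 0.15 rad/s), for 2 s.
At the end, for the whole second after the job is handed in: The knob is released, the carriage rests, and the lamp hangs with its tip within 20 mm (horizontally) of the middle of the photograph, turning slower than 0.15 rad/s (all of step 2 and velocity of joint carriage between -0.02 and 0.02 m/s); the robot touches nothing.
It fails at once if the robot touches the lamp (contact force between any of the arm, the fingers and lamp above 0.3 N).
It fails at once if the freed lamp knocks back against the parking block (contact force between lamp and block above 0.3 N and y of lamp_tip in the frame of block below -0.012 m).
It fails at once if the lamp swings wildly (beyond 0.75 rad) (value of joint lamp above 0.75 rad or value of joint lamp below -0.75 rad).
It fails at once if the parking block is shifted by more than 20 mm or tipped (distance of block from where it was at the start of the episode above 0.02 m or angle between block's own z axis and vertical above 0.2 rad).
It fails at once if a bystander is moved (distance of any of pen_cup, paperweight, glasses_case from where it was at the start of the episode above 0.03 m).
It also fails if it takes over 58 s, if anything falls off the work surface, if the arm or the gripper's body presses on something with over 40 N, if the wrist force passes 120 N, or if a joint passes its speed limit or range.

ROBOT

A 7-joint arm with a two-finger parallel gripper is mounted at the origin on the work surface. World frame = base frame: x ahead of the robot, y to its left, z up, the work surface at z = 0. Lengths are in m, angles in rad, forces in N, time in s.
With the tool pointing down it reaches from about 0.4 to 0.85 m from the base axis. Payload 4.5 kg.
Tool frame: the origin (TCP) lies midway between the tips of the shut fingers; the grasp point (between the pads) lies 19 mm behind it; x points along the fingers, y is the direction in which the jaws open and shut, and the axes are right-handed (so a half turn about x gives the same grasp; the last joint's range is limited). The gripper opens to 88 mm and grips with 3 to 60 N. Pads are 18 mm wide; open, the fingers measure 123 mm over their backs; the gripper's body (75 mm by 187 mm) begins 45 mm behind the grasp point.
Start: joints at [1.31, 0.689, -0.195, 1.565, 0.157, 0.902, -0.215], TCP at [0.182, -0.598, 0.205] pointing down, gripper open.
Joint ranges: [-3.01, 3.01], [-0.46, 2.08], [-1.47, 1.51], [0.13, 2.56], [-1, 4.14], [0.04, 2.09], [-2.66, 2.66]. Speed limits (rad/s): [2.57, 2.57, 3.14, 3.14, 3.14, 3.14, 3.14].

INTERFACE

Orientations are given as a unit quaternion [x, y, z, w].
In Python, from plant import r, vision gives the robot as it stands.
- The arm moves only by the tool carry_out, never from a script. Its argument "series" is a list of rows, each an object with "dp": the shift along the tool's x, y, z in units of 30 mm (1.0 is 30 mm), a list of three; "yaw": the turn about the tool's x in units of 6 degrees (1.0 is 6 degrees); "jaw": the opening, from 0 (shut) to 1 (fully open). A call has exactly 5 rows; each row is the pose to reach, as a shift and turn from the pose measured when the call began, along the tool's axes at that moment; what a row does not reach only later rows make up. A row lasts 1/8 s, in which the tool goes at most 62.5 mm and 10.7 degrees, less where a joint would pass 70% of its speed; a pose out of reach is approached as far as the arm can. A call with a gripper value outside its range is refused whole. The fingers move at their own pace and stop on an object; "force" is the grip in N (left out, the last holds). Time passes only in rows, so rows that repeat a pose let the fingers close, or fill a call up. It gives the time, the measured TCP pose, the force and the opening at its end, in the units of the state.
- r.get_state(): the state, without advancing time (a new reading comes with each control period).
- vision.snapshot(name): name is "scene" or "top" or "wrist"; returns (picture, depth): 400x640x3 uint8, red, green, blue; 400x640 float32, m along the optical axis (not along the pixel's ray), 0 where there is no reading.
- vision.get_calibration(name): a dict with "fx", "fy", "cx", "cy" (pixels), "world_to_cam" (4x4, takes a point from world to camera coordinates). Camera axes: x right, y down, z forward; pixel columns grow to the right and rows downward; lengths in m; the calibration is good to about 2 mm. A picture is of the moment at which its call begins: read the wrist's pose just before it. get_calibration takes no time and is no camera call; for the wrist camera it gives the pose at the moment of the call.
- r.finish_job(): hands the job in, once; it reports no verdict.
The state is a dict: "clock": time; "q": joint angles; "qd": joint speeds; "joint_torque": joint torques, N m; "tool_pos": TCP position; "eef_rot": TCP orientation; "contact_force": force on the tool from outside, world axes, zero at the start; "moment": the same for the moment, N m; "opening": opening from 0.0 (shut) to 1.0 (fully open).
Only numpy, scipy, OpenCV 4.12 (cv2) and the standard library are available. Lean on these libraries where they do the work, as an engineer would, in place of code of your own. Each camera call takes 0.05 s, during which the arm holds its last target. There are 200 camera calls.

## Working session

There is one attempt and no reset: what is moved stays moved. The work goes in short steps, Python scripts to look and compute and a tool call to move; the robot and the scene stay as the last step left them, time stands still between calls to the robot, and variables do not carry over. Pictures are saved under pics/ and viewed, about 8 in all and at most 12, crops included, and the job is handed in when it is done.

Besides the shell and the picture viewer there is one more tool, called after "Emit:" as name(argument=value, ...), one argument or row to a line, values as JSON. carry_out: Moves the arm, as the interface text tells. Its arguments: {"type":"object","properties":{"series":{"type":"array"},"force":{"type":"number"}},"required":["series"]}

```bash
mkdir -p pics; ls; cat > h.py <<'E'
from plant import r, vision
import numpy as np, cv2
def snap(n,f=None):
    p,d=vision.snapshot(n)
    if f: cv2.imwrite(f,p[:,:,::-1])
    return p,d,vision.get_calibration(n)
def world(d,c):
    h,w=d.shape; u,v=np.meshgrid(np.arange(w),np.arange(h))
    P=np.stack([(u-c['cx'])/c['fx']*d,(v-c['cy'])/c['fy']*d,d,np.ones_like(d)],-1)
    W=P@np.linalg.inv(np.array(c['world_to_cam'])).T
    return W[...,:3]
E
python3 - <<'E'
from h import *
s=r.get_state(); print({k:np.round(v,3) for k,v in s.items()})
for n in('scene','top'):
    p,d,c=snap(n,f'pics/{n}0.png'); np.savez(f'{n}0.npz',p=p,d=d,W=world(d,c))
    print(n,np.round(c['world_to_cam'],3).tolist(),c['fx'],c['cx'],c['cy'])
E
```

```text
pics
{'clock': np.float64(0.0), 'q': array([ 1.31 ,  0.69 , -0.194,  1.566,  0.157,  0.903, -0.215]), 'qd': array([-0.   , -0.001,  0.001,  0.   ,  0.001, -0.002, -0.001]), 'joint_torque': array([ 0.0000e+00, -5.2757e+01, -1.2670e+00, -1.5343e+01, -5.3000e-02,
        7.0000e-03,  0.0000e+00]), 'tool_pos': array([ 0.181, -0.597,  0.204]), 'eef_rot': array([-0.699, -0.105,  0.7  , -0.103]), 'contact_force': array([ 0.21 , -0.635,  0.161]), 'moment': array([ 0.004,  0.052, -0.018]), 'opening': np.float64(1.001)}
scene [[-0.099, 0.995, 0.016, 0.166], [0.54, 0.067, -0.839, -0.101], [-0.836, -0.074, -0.544, 1.619], [0.0, 0.0, 0.0, 1.0]] 505.4425653544197 316.8703980979673 190.46937662533352
top [[0.026, -1.0, -0.002, -0.13], [-0.995, -0.025, -0.099, 0.505], [0.099, 0.004, -0.995, 0.985], [0.0, 0.0, 0.0, 1.0]] 377.05280287720916 318.82790287586903 198.98497883071246
```

View pics/scene0.png

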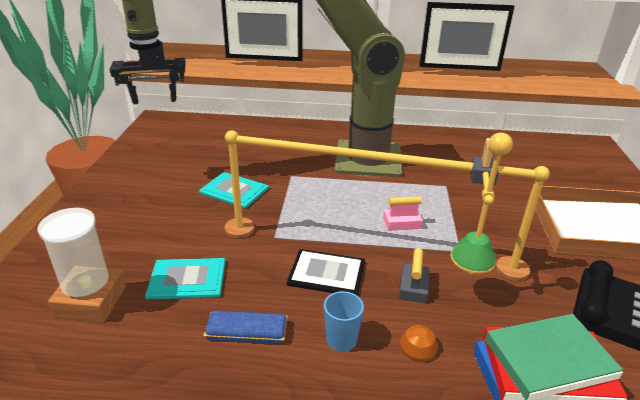

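View pics/top0.png

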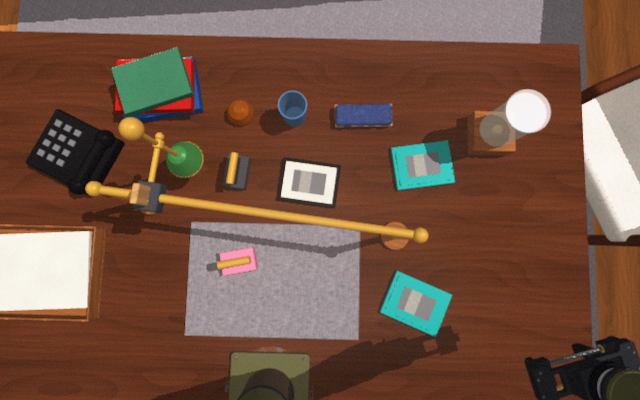

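The scene shows two things to choose between for each target:
- **Photo:** the black frame at top-view pixel (310,182) is the one meant. The turquoise ones at (422,165) and (416,302) are not.
- **Block:** the dark iron one at (236,172) is the one meant. The pink one at (237,262) is not.
- **Knob and shade:** the wooden knob is at (143,195) on the carriage and the shade is at (185,160).

Next I'll measure all of these.

```bash
python3 - <<'E'
from h import *
z=np.load('top0.npz'); p,d,W=z['p'].astype(int),z['d'],z['W']
hsv=cv2.cvtColor(z['p'],cv2.COLOR_RGB2HSV)
uu,vv=np.meshgrid(np.arange(640),np.arange(400))
H=W[...,2]
m=(d>0)&(hsv[...,0]>14)&(hsv[...,0]<30)&(hsv[...,1]>120)&(H>.255)&(H<.285)&(uu>165)&(uu<410)&(vv>180)&(vv<245)
P=W[m]; l=cv2.fitLine(P[:,:2].astype(np.float32),cv2.DIST_HUBER,0,.01,.01).ravel(); print('rail',m.sum(),l,P[:,2].mean())
dy=l[:2]*np.sign(l[1]); yaw=np.arctan2(-dy[0],dy[1]); ex=np.array([dy[1],-dy[0]]); print('yaw deg',np.degrees(yaw))
# knob
b=(d>0)&(uu>120)&(uu<175)&(vv>170)&(vv<220)
for lo,hi in((.262,.28),(.3,.34)):
    q=W[b&(H>lo)&(H<hi)]; print(lo,len(q),np.median(q,0),q.min(0),q.max(0))
k=W[b&(H>.312)&(H<.332)]; 
a=(k[:,:2]-l[2:])@np.c_[ex,dy]; print('knob in rail (x,y)',np.percentile(a,[1,50,99],axis=0), 'ctr',k.mean(0))
print('rail posts: rail end balls')
for u,v in((93,188),(421,235)):
    q=W[v-3:v+4,u-3:u+4].reshape(-1,3); print(np.median(q,0),(np.median(q,0)[:2]-l[2:])@np.c_[ex,dy])
def rep(n,m):
    q=W[m]; a=(q[:,:2]-l[2:])@np.c_[ex,dy]; t=np.percentile(a,[1,99],axis=0); cm=t.mean(0); w=l[2:]+cm[0]*ex+cm[1]*dy
    print(n,len(q),'range',t.round(4).tolist(),'ctr rail',cm.round(4),'world',w.round(4),'z',np.percentile(q[:,2],[5,50,99]).round(4))
rep('photo',(d>0)&(uu>270)&(uu<350)&(vv>150)&(vv<215)&(H>.009)&(H<.03))
rep('blockridge',(d>0)&(uu>215)&(uu<255)&(vv>145)&(vv<195)&(H>.06)&(H<.1))
rep('block',(d>0)&(uu>215)&(uu<255)&(vv>145)&(vv<195)&(H>.01)&(H<.1))
rep('shade',(d>0)&(uu>160)&(uu<210)&(vv>135)&(vv<185)&(H>.05)&(H<.2)&(hsv[...,0]>35))
rep('ball',(d>0)&(uu>112)&(uu<148)&(vv>112)&(vv<142)&(H>.3))
rep('knobtop',b&(H>.316))
E
python3 - <<'E'
import cv2
a=cv2.imread('pics/top0.png')[110:220,80:360]; cv2.imwrite('pics/c1.png',cv2.resize(a,None,fx=2.8,fy=2.8))
E
```

```text
rail 2111 [ 0.11628872  0.99321544  0.44839913 -0.05515119] 0.27041560599891357
yaw deg -6.677962
0.262 781 [0.482202   0.2194653  0.27330282] [0.4509116  0.17391138 0.2623048 ] [0.53388821 0.28682892 0.27966137]
0.3 271 [0.48129882 0.226445   0.32307245] [0.46212525 0.22194216 0.30006882] [0.50231012 0.23948511 0.32778681]
knob in rail (x,y) [[-1.89821729e-02  2.80424292e-01]
 [-2.65308070e-05  2.84726808e-01]
 [ 1.99853367e-02  2.94670733e-01]] ctr [0.48177606 0.22885026 0.32288223]
rail posts: rail end balls
[0.4937351  0.33586415 0.28020437] [-0.00044228  0.39363453]
[ 0.41653725 -0.32142422  0.28103091] [-0.00068116 -0.26817167]
photo 2536 range [[0.0521, -0.0969], [0.1694, 0.0592]] ctr rail [ 0.1108 -0.0189] world [ 0.5562 -0.0868] z [0.011  0.0146 0.0193]
blockridge 264 range [[0.071, 0.1689], [0.1496, 0.1883]] ctr rail [0.1103 0.1786] world [0.5787 0.1094] z [0.0708 0.0809 0.0867]
block 810 range [[0.0662, 0.1488], [0.1531, 0.2076]] ctr rail [0.1097 0.1782] world [0.5781 0.1091] z [0.0225 0.0332 0.085 ]
shade 943 range [[0.0689, 0.2459], [0.1469, 0.3207]] ctr rail [0.1079 0.2833] world [0.5885 0.2137] z [0.1189 0.1449 0.1705]
ball 521 range [[0.0901, 0.2678], [0.1279, 0.3039]] ctr rail [0.109  0.2859] world [0.5899 0.2161] z [0.3385 0.3894 0.3982]
knobtop 189 range [[-0.019, 0.2805], [0.02, 0.2947]] ctr rail [0.0005 0.2876] world [0.4823 0.2304] z [0.3179 0.3244 0.3276]
```

View pics/c1.png

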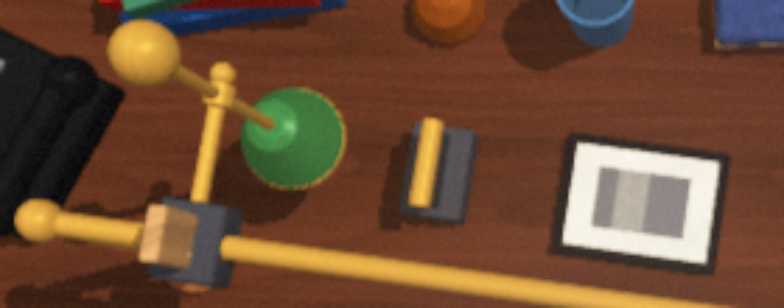

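```bash
cat >> h.py <<'E'
from scipy.spatial.transform import Rotation as R
DY=np.array([0.1163,0.9932]); EX=np.array([DY[1],-DY[0]]); L0=np.array([0.4484,-0.05515])
KNOB=np.array([.4815,.2288])
def tool():
    s=r.get_state(); return np.array(s['tool_pos']),R.from_quat(s['eef_rot']).as_matrix(),s
def dp(target):
    t,M,s=tool(); return (M.T@(np.array(target)-t))/.03
E
python3 - <<'E'
from h import *
t,M,s=tool(); print(M.round(3), t)
j=M[:2,1]; a=np.degrees(np.arctan2(j[0]*DY[1]-j[1]*DY[0], j@DY)); print('jaw vs rail angle deg (world z turn to DY)',a)
for w in [(.181,-.597,.37),(.37,-.35,.37),(.42,-.1,.37),(.4815,.2288,.37)]: print(w,dp(w).round(2))
E
```

```text
[[-0.001  0.291 -0.957]
 [ 0.002 -0.957 -0.291]
 [-1.    -0.002  0.   ]] [ 0.1813533  -0.59746321  0.2040044 ]
jaw vs rail angle deg (world z turn to DY) 156.42606662293343
(0.181, -0.597, 0.37) [-5.53 -0.03  0.01]
(0.37, -0.35, 0.37) [-5.52 -6.07 -8.41]
(0.42, -0.1, 0.37) [ -5.51 -13.56 -12.43]
(0.4815, 0.2288, 0.37) [ -5.5  -23.45 -17.58]
```

Emit:
carry_out(
  series=[
    {"dp": [-2,0,0],"yaw": 0,"jaw": 1},
    {"dp": [-3.8,-0.5,-0.7],"yaw": 1,"jaw": 1},
    {"dp": [-5,-1.5,-2],"yaw": 2,"jaw": 1},
    {"dp": [-5.5,-2.6,-3.5],"yaw": 3,"jaw": 1},
    {"dp": [-5.5,-3.7,-5.1],"yaw": 3.9,"jaw": 1},
  ],
  force=30,
)

```text
clock: 0.72
tool_pos: [0.2967, -0.4462, 0.3704]
eef_rot: [0.706, -0.042, -0.705, -0.041]
contact_force: [0.7, -0.4, -1.0]
opening: 1.003
```

```bash
cat > g.py <<'E'
from h import *
import sys
t,M,s=tool(); j=M[:2,1]; a=np.degrees(np.arctan2(j[0]*DY[1]-j[1]*DY[0], j@DY)); a=(a+90)%180-90
print('t',round(float(s['clock']),3),t.round(4),'yaw units',round(-a/6,3),'open',s['opening'],'F',np.round(s['contact_force'],1),'tilt',M[:,0].round(3), 'q',np.round(s['q'],2))
for w in eval(sys.argv[1]): print(w,dp(w).round(2))
E
python3 g.py '[(.37,-.35,.37),(.42,-.1,.37),(.4815,.2288,.37)]'
```

```text
t 0.725 [ 0.2967 -0.4462  0.3704] yaw units -0.01 open 1.003305697504759 F [ 0.7 -0.4 -1. ] tilt [ 0.001 -0.001 -1.   ] q [ 0.98  0.4  -0.12  1.58  0.05  1.17 -0.84]
(0.37, -0.35, 0.37) [ 0.01 -3.47 -2.05]
(0.42, -0.1, 0.37) [ 1.000e-02 -1.194e+01 -2.730e+00]
(0.4815, 0.2288, 0.37) [ 1.000e-02 -2.307e+01 -3.480e+00]
```

Emit:
carry_out(
  series=[
    {"dp": [0,-1.7,-1],"yaw": 0,"jaw": 1},
    {"dp": [0,-3.5,-1.8],"yaw": 0,"jaw": 1},
    {"dp": [0,-5.4,-2.2],"yaw": 0,"jaw": 1},
    {"dp": [0,-7.4,-2.4],"yaw": 0,"jaw": 1},
    {"dp": [0,-9.4,-2.5],"yaw": 0,"jaw": 1},
  ],
)

```text
clock: 1.35
tool_pos: [0.4044, -0.1728, 0.3701]
eef_rot: [0.706, -0.042, -0.706, -0.041]
contact_force: [1.4, 0.1, -0.9]
opening: 0.996
```

```bash
python3 g.py '[(.42,-.1,.37),(.4815,.2288,.37)]'
```

```text
t 1.35 [ 0.4044 -0.1728  0.3701] yaw units -0.008 open 0.9958183526016114 F [ 1.4  0.1 -0.9] tilt [ 0.001 -0.    -1.   ] q [ 0.48  0.25 -0.23  1.82  0.06  1.08 -1.47]
(0.42, -0.1, 0.37) [ 0.   -2.47 -0.23]
(0.4815, 0.2288, 0.37) [  0.   -13.6   -0.98]
```

Emit:
carry_out(
  series=[
    {"dp": [0,-2,-0.2],"yaw": 0,"jaw": 1},
    {"dp": [0,-4,-0.4],"yaw": 0,"jaw": 1},
    {"dp": [0,-6,-0.6],"yaw": 0,"jaw": 1},
    {"dp": [0,-8,-0.7],"yaw": 0,"jaw": 1},
    {"dp": [0,-10,-0.8],"yaw": 0,"jaw": 1},
  ],
)

```text
clock: 1.98
tool_pos: [0.4633, 0.1239, 0.3698]
eef_rot: [0.706, -0.042, -0.706, -0.041]
contact_force: [0.5, 0.4, 0.8]
opening: 1.0
```

```bash
python3 g.py '[(.4815,.2288,.37)]'; python3 - <<'E'
from h import *
snap('wrist','pics/w1.png')
E
```

```text
t 1.975 [0.4633 0.1239 0.3698] yaw units -0.011 open 0.9999697660736201 F [0.5 0.4 0.8] tilt [ 0.001 -0.001 -1.   ] q [-0.09  0.32 -0.37  1.72  0.13  1.13 -2.19]
(0.4815, 0.2288, 0.37) [-0.01 -3.54 -0.19]
```

View pics/w1.png

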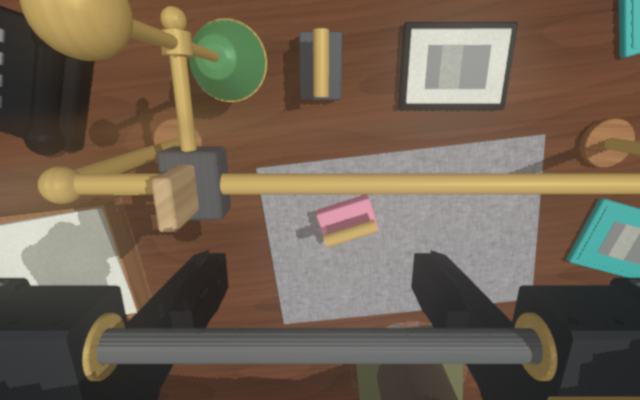

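The wrist view shows the knob at about (175,197) on the carriage. The fingers are clear and aligned with the rail. I'll refine the knob position from this view.

```bash
python3 - <<'E'
from h import *
p,d,c=snap('wrist'); W=world(d,c)
uu,vv=np.meshgrid(np.arange(640),np.arange(400))
for n,m in (('knob',(uu>140)&(uu<210)&(vv>155)&(vv<240)&(W[...,2]>.285)&(W[...,2]<.335)),('top',(uu>140)&(uu<210)&(vv>155)&(vv<240)&(W[...,2]>.318)&(W[...,2]<.335)),('ridge',(uu>305)&(uu<335)&(vv>20)&(vv<105)&(W[...,2]>.07)),('photo',(uu>390)&(uu<525)&(vv>10)&(vv<118)&(W[...,2]>.01)&(W[...,2]<.03)),('rail',(uu>260)&(uu<600)&(vv>165)&(vv<200)&(W[...,2]>.255)&(W[...,2]<.285))):
    q=W[m]; a=(q[:,:2]-L0)@np.c_[EX,DY]; t=np.percentile(a,[1,99],axis=0); cm=t.mean(0)
    print(n,len(q),t.round(4).tolist(),'ctr',cm.round(4),'world',(L0+cm[0]*EX+cm[1]*DY).round(4),np.percentile(q[:,2],[1,50,99]).round(3))
    if n=='rail': print(np.polyfit(a[:,1],a[:,0],1))
for w in [(.4823,.2304,.37),(.4823,.2304,.284)]: print(dp(w).round(2))
E
```

```text
knob 2116 [[-0.0189, 0.2749], [0.0194, 0.2881]] ctr [2.000e-04 2.815e-01] world [0.4814 0.2244] [0.286 0.322 0.326]
top 1185 [[-0.019, 0.2751], [0.0193, 0.2883]] ctr [1.000e-04 2.817e-01] world [0.4813 0.2246] [0.318 0.324 0.326]
ridge 695 [[0.0698, 0.169], [0.1482, 0.1854]] ctr [0.109  0.1772] world [0.5772 0.1082] [0.073 0.081 0.551]
photo 9599 [[0.0506, -0.1025], [0.1673, 0.0525]] ctr [ 0.1089 -0.025 ] world [ 0.5537 -0.0927] [0.011 0.015 0.017]
rail 7072 [[-0.0087, -0.0458], [0.0084, 0.2326]] ctr [-0.0002  0.0934] world [0.4591 0.0376] [0.262 0.271 0.273]
[-0.00038029  0.00112539]
[ 0.01 -3.38 -0.3 ]
[ 2.88 -3.37 -0.3 ]
```

Emit:
carry_out(
  series=[
    {"dp": [0,-1.8,-0.25],"yaw": 0,"jaw": 1},
    {"dp": [0,-3.26,-0.25],"yaw": 0,"jaw": 1},
    {"dp": [0,-3.26,-0.25],"yaw": 0,"jaw": 1},
    {"dp": [1.5,-3.26,-0.25],"yaw": 0,"jaw": 1},
    {"dp": [2.8,-3.26,-0.25],"yaw": 0,"jaw": 1},
  ],
)

```text
clock: 2.7
tool_pos: [0.4806, 0.2249, 0.2851]
eef_rot: [0.706, -0.037, -0.706, -0.039]
contact_force: [0.6, 0.1, 0.3]
opening: 0.999
```

```bash
python3 g.py '[(.4814,.2269,.284)]'
```

```text
t 2.7 [0.4806 0.2249 0.2851] yaw units 0.091 open 0.9987905302468728 F [0.6 0.1 0.3] tilt [ 0.001  0.003 -1.   ] q [-0.28  0.48 -0.38  1.74  0.21  0.96 -2.42]
(0.4814, 0.2269, 0.284) [ 0.04 -0.07 -0.02]
```

Close slowly on the knob.

Emit:
carry_out(
  series=[
    {"dp": [0.03,-0.05,0],"yaw": 0,"jaw": 0.6},
    {"dp": [0.03,-0.05,0],"yaw": 0,"jaw": 0.3},
    {"dp": [0.03,-0.05,0],"yaw": 0,"jaw": 0.15},
    {"dp": [0.03,-0.05,0],"yaw": 0,"jaw": 0},
    {"dp": [0.03,-0.05,0],"yaw": 0,"jaw": 0},
  ],
  force=30,
)

```text
clock: 3.32
tool_pos: [0.481, 0.2266, 0.2848]
eef_rot: [0.707, -0.037, -0.706, -0.039]
contact_force: [0.5, 0.2, 0.0]
opening: 0.458
```

```bash
python3 g.py '[]'; cat > lamp.py <<'E'
from h import *
def lamp():
    """tilt (rad), pivot s from top view: ball centre vs shade centroid in rail coords; relative"""
    p,d=vision.snapshot('top'); c=vision.get_calibration('top')
    W=world(d,c); hsv=cv2.cvtColor(p,cv2.COLOR_RGB2HSV); a=(W[...,:2]-L0)@np.c_[EX,DY]
    H=W[...,2]; ok=(d>0)&(abs(a[...,0]-.109)<.06)
    g=ok&(hsv[...,0]>45)&(hsv[...,0]<80)&(hsv[...,1]>120)&(H>.06)&(H<.25)&(abs(a[...,1])<.5)
    b=ok&(H>.33)&(abs(a[...,0]-.109)<.03)&(hsv[...,0]>14)&(hsv[...,0]<32)&(hsv[...,1]>90)
    cen=lambda m:(np.percentile(a[...,1][m],2)+np.percentile(a[...,1][m],98))/2 if m.sum()>30 else np.nan
    return cen(b),cen(g),int(b.sum()),int(g.sum())
def look(n=1):
    t,M,s=tool(); ks=(t[:2]-L0)@DY
    out=[]
    for i in range(n):
        c0=float(r.get_state()['clock']); L=lamp(); 
        out.append((round(c0,3),*np.round(L,4),'th_ball',round(float(np.arcsin(np.clip((ks-L[0])/.11,-1,1))),3),'th_shade',round(float((L[1]-ks)/.136),3)))
    print('ks',ks.round(4)); [print(*o) for o in out]
    return out
if __name__=='__main__':
    import sys; look(int(sys.argv[1]))
E
python3 lamp.py 2
```

```text
t 3.325 [0.481  0.2266 0.2848] yaw units 0.091 open 0.45770119034908274 F [0.5 0.2 0. ] tilt [ 0.002  0.004 -1.   ] q [-0.28  0.48 -0.38  1.73  0.21  0.96 -2.42]
ks 0.2836
3.325 0.2847 0.2791 494.0 683.0 th_ball -0.01 th_shade -0.033
3.375 0.2846 0.2787 497.0 670.0 th_ball -0.008 th_shade -0.036
```

Emit:
carry_out(
  series=[
    {"dp": [0,0,0],"yaw": -0.09,"jaw": 0},
    {"dp": [0,0,0],"yaw": -0.09,"jaw": 0},
    {"dp": [0,0,0],"yaw": -0.09,"jaw": 0},
    {"dp": [0,0,0],"yaw": -0.09,"jaw": 0},
    {"dp": [0,0,0],"yaw": -0.09,"jaw": 0},
  ],
)

```text
clock: 4.05
tool_pos: [0.4808, 0.2268, 0.2846]
eef_rot: [0.707, -0.033, -0.706, -0.036]
contact_force: [-0.8, 0.7, 0.6]
opening: 0.156
```

```bash
python3 g.py '[]';python3 lamp.py 2; python3 - <<'E'
from h import *
t,M,s=tool(); print((M.T@np.r_[DY,0]).round(3))
E
```

```text
t 4.05 [0.4808 0.2268 0.2846] yaw units 0.182 open 0.1563593217653483 F [-0.8  0.7  0.6] tilt [ 0.001  0.004 -1.   ] q [-0.28  0.48 -0.38  1.73  0.21  0.96 -2.41]
ks 0.2838
4.05 0.2807 0.275 497.0 656.0 th_ball 0.028 th_shade -0.064
4.1 0.2809 0.2743 493.0 680.0 th_ball 0.026 th_shade -0.07
[ 0.004 -1.    -0.019]
```

Opening is about 13.7 mm, so the knob is gripped. Starting the pull.

Emit:
carry_out(
  series=[
    {"dp": [0,0.15,0],"yaw": 0.1,"jaw": 0},
    {"dp": [0,0.45,0.01],"yaw": 0.18,"jaw": 0},
    {"dp": [0,0.8,0.01],"yaw": 0.18,"jaw": 0},
    {"dp": [0,1.15,0.02],"yaw": 0.18,"jaw": 0},
    {"dp": [0,1.5,0.03],"yaw": 0.18,"jaw": 0},
  ],
)

```text
clock: 4.78
tool_pos: [0.4755, 0.181, 0.2846]
eef_rot: [0.706, -0.04, -0.705, -0.042]
contact_force: [0.5, 2.5, 1.8]
opening: 0.152
```

Emit:
carry_out(
  series=[
    {"dp": [0,0.3,0],"yaw": 0,"jaw": 0},
    {"dp": [0,0.6,0],"yaw": 0,"jaw": 0},
    {"dp": [0,0.85,0],"yaw": 0,"jaw": 0},
    {"dp": [0,1.1,0],"yaw": 0,"jaw": 0},
    {"dp": [0,1.35,0],"yaw": 0,"jaw": 0},
  ],
)

```text
clock: 5.4
tool_pos: [0.4707, 0.1406, 0.2845]
eef_rot: [0.706, -0.04, -0.705, -0.042]
contact_force: [-1.0, 1.9, 2.8]
opening: 0.152
```

```bash
python3 g.py '[]';python3 lamp.py 2
```

```text
t 5.4 [0.4707 0.1406 0.2845] yaw units 0.002 open 0.15210225899949786 F [-1.   1.9  2.8] tilt [ 0.002  0.004 -1.   ] q [-0.13  0.42 -0.38  1.84  0.19  0.91 -2.28]
ks 0.197
5.4 0.1951 0.1918 466.0 455.0 th_ball 0.017 th_shade -0.038
5.45 0.1915 0.1919 466.0 466.0 th_ball 0.05 th_shade -0.038
```

Emit:
carry_out(
  series=[
    {"dp": [0,0.2,0],"yaw": 0,"jaw": 0},
    {"dp": [0,0.45,0],"yaw": 0,"jaw": 0},
    {"dp": [0,0.7,0],"yaw": 0,"jaw": 0},
    {"dp": [0,0.95,0],"yaw": 0,"jaw": 0},
    {"dp": [0,1.2,0],"yaw": 0,"jaw": 0},
  ],
)

```text
clock: 6.12
tool_pos: [0.4662, 0.1027, 0.2845]
eef_rot: [0.706, -0.041, -0.706, -0.042]
contact_force: [-0.7, 2.7, 4.1]
opening: 0.15
```

```bash
python3 g.py '[]';python3 lamp.py 2; python3 - <<'E'
from h import *
snap('scene','pics/s2.png')
E
```

```text
t 6.125 [0.4662 0.1027 0.2845] yaw units -0.016 open 0.15033520712849163 F [-0.7  2.7  4.1] tilt [ 0.001  0.001 -1.   ] q [-0.05  0.4  -0.38  1.88  0.19  0.89 -2.21]
ks 0.1588
6.125 0.1365 0.1849 445.0 331.0 th_ball 0.205 th_shade 0.192
6.175 0.1335 0.1844 442.0 354.0 th_ball 0.232 th_shade 0.188
```

View pics/s2.png

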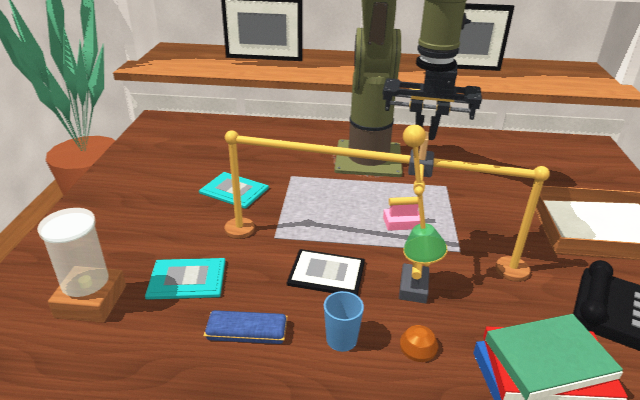

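The scene view shows the lamp tilted about 0.2 rad, with its finial caught on the ridge at (416,270). The block hasn't moved. Continuing the pull slowly.

Emit:
carry_out(
  series=[
    {"dp": [0,0.15,0],"yaw": 0,"jaw": 0},
    {"dp": [0,0.35,0],"yaw": 0,"jaw": 0},
    {"dp": [0,0.55,0],"yaw": 0,"jaw": 0},
    {"dp": [0,0.75,0],"yaw": 0,"jaw": 0},
    {"dp": [0,0.95,0],"yaw": 0,"jaw": 0},
  ],
)

```text
clock: 6.9
tool_pos: [0.4627, 0.0724, 0.2845]
eef_rot: [0.706, -0.043, -0.706, -0.042]
contact_force: [-0.0, 2.8, 2.5]
opening: 0.154
```

```bash
python3 lamp.py 2
```

```text
ks 0.1283
6.9 0.0914 0.176 435.0 408.0 th_ball 0.342 th_shade 0.351
6.95 0.0896 0.1753 431.0 451.0 th_ball 0.359 th_shade 0.346
```

Emit:
carry_out(
  series=[
    {"dp": [0,0.15,0],"yaw": 0,"jaw": 0},
    {"dp": [0,0.3,0],"yaw": 0,"jaw": 0},
    {"dp": [0,0.45,0],"yaw": 0,"jaw": 0},
    {"dp": [0,0.55,0],"yaw": 0,"jaw": 0},
    {"dp": [0,0.65,0],"yaw": 0,"jaw": 0},
  ],
)

```text
clock: 7.62
tool_pos: [0.4602, 0.0516, 0.2845]
eef_rot: [0.706, -0.044, -0.706, -0.042]
contact_force: [0.6, 2.7, 2.0]
opening: 0.152
```

```bash
python3 lamp.py 2
```

```text
ks 0.1074
7.625 0.0633 0.165 428.0 489.0 th_ball 0.413 th_shade 0.423
7.675 0.0627 0.1645 429.0 500.0 th_ball 0.419 th_shade 0.419
```

Emit:
carry_out(
  series=[
    {"dp": [0,0.12,0],"yaw": 0,"jaw": 0},
    {"dp": [0,0.24,0],"yaw": 0,"jaw": 0},
    {"dp": [0,0.36,0],"yaw": 0,"jaw": 0},
    {"dp": [0,0.48,0],"yaw": 0,"jaw": 0},
    {"dp": [0,0.6,0],"yaw": 0,"jaw": 0},
  ],
)

```text
clock: 8.35
tool_pos: [0.458, 0.0328, 0.2845]
eef_rot: [-0.706, 0.044, 0.706, 0.042]
contact_force: [-0.5, 2.1, 0.7]
opening: 0.154
```

```bash
python3 lamp.py 2
```

```text
ks 0.0885
8.35 0.0673 0.1154 437.0 287.0 th_ball 0.194 th_shade 0.197
8.4 0.0745 0.1034 436.0 252.0 th_ball 0.128 th_shade 0.109
```

It slipped free: θ is about +0.12 and moving towards −y at about −1.5 rad/s. I'll time the shift around the swing's −y peak, near t=8.87.

Emit:
carry_out(
  series=[
    {"dp": [0,0.05,0],"yaw": 0,"jaw": 0},
    {"dp": [0,1.2,0.02],"yaw": 0,"jaw": 0},
    {"dp": [0,3.2,0.06],"yaw": 0,"jaw": 0},
    {"dp": [0,5.2,0.1],"yaw": 0,"jaw": 0},
    {"dp": [0,6.2,0.12],"yaw": 0,"jaw": 0},
  ],
  force=40,
)

```text
clock: 9.07
tool_pos: [0.436, -0.1561, 0.2847]
eef_rot: [0.709, -0.047, -0.702, -0.043]
contact_force: [18.5, 0.7, -20.5]
opening: 0.148
```

```bash
python3 lamp.py 3
```

```text
ks -0.1017
9.075 -0.0801 -0.1401 431.0 54.0 th_ball -0.198 th_shade -0.282
9.125 -0.0864 -0.1414 430.0 56.0 th_ball -0.139 th_shade -0.292
9.175 -0.0862 -0.1383 429.0 37.0 th_ball -0.141 th_shade -0.269
```

```bash
cat > fit.py <<'E'
from lamp import *
from scipy.optimize import least_squares
import sys
def run(n):
    T=[];B=[];G=[]
    for i in range(n):
        s=r.get_state(); b,g,_,_=lamp(); T.append(float(s['clock']));B.append(b);G.append(g)
    t,M,s=tool(); ks=(t[:2]-L0)@DY
    T=np.array(T);B=np.array(B)
    f=lambda x:x[0]-.11*(x[1]*np.cos(x[3]*(T-T[0]))+x[2]*np.sin(x[3]*(T-T[0])))-B
    o=least_squares(f,[B.mean(),.1,.1,3.9],bounds=([-1,-1,-1,3.4],[1,1,1,4.6]),loss='soft_l1',f_scale=.003)
    x=o.x; A=np.hypot(x[1],x[2]); ph=np.arctan2(x[2],x[1])
    t1=float(r.get_state()['clock'])
    print('ks',ks.round(4),'TCP',t.round(4),'F',np.round(s['contact_force'],1),'pivot(ball mean)',x[0].round(4),'amp',A.round(3),'period',2*np.pi/x[3],'rms',np.sqrt(np.mean(o.fun**2)).round(4))
    pk=[T[0]+(ph+k*2*np.pi)/x[3] for k in range(-1,40)]
    print('now',round(t1,3),'next +peaks',[round(v,2) for v in pk if v>t1][:4])
    print((B*1000).round(0).tolist())
    print('pos err',x[0],'opening',s['opening'], 'tilt',M[:,0].round(3))
if __name__=='__main__': run(int(sys.argv[1]))
E
python3 fit.py 34
```

```text
ks -0.0991 TCP [ 0.4362 -0.1535  0.2847] F [ 14.3  -3.9 -17.2] pivot(ball mean) -0.098 amp 0.19 period 1.703320503460129 rms 0.0003
now 10.925 next +peaks [np.float64(11.54), np.float64(13.24), np.float64(14.95), np.float64(16.65)]
[-86.0, -88.0, -91.0, -95.0, -99.0, -102.0, -106.0, -110.0, -113.0, -115.0, -117.0, -118.0, -119.0, -119.0, -118.0, -116.0, -114.0, -111.0, -108.0, -105.0, -101.0, -97.0, -93.0, -89.0, -86.0, -83.0, -81.0, -79.0, -78.0, -77.0, -77.0, -78.0, -79.0, -82.0]
pos err -0.09803430455552926 opening 0.14656632551492046 tilt [ 0.008 -0.006 -1.   ]
```

The fit gives a period of 1.70 s and an amplitude of 0.19 rad, with rms 0.3 mm. Plan: move +112 mm centred on the + peak (t=11.54), then −32 mm at the − peak (t=12.39).

Emit:
carry_out(
  series=[
    {"dp": [0,0,0],"yaw": 0,"jaw": 0},
    {"dp": [0,0,0],"yaw": 0,"jaw": 0},
    {"dp": [0,0,0],"yaw": 0,"jaw": 0},
    {"dp": [0,-0.3,0],"yaw": 0,"jaw": 0},
    {"dp": [0,-1.8,0],"yaw": 0,"jaw": 0},
  ],
)

```text
clock: 11.55
tool_pos: [0.4422, -0.1037, 0.2845]
eef_rot: [0.708, -0.049, -0.703, -0.043]
contact_force: [3.0, -2.4, -1.2]
opening: 0.153
```

```bash
python3 - <<'E'
from h import *
t,M,s=tool(); print(s['clock'],'ks',(t[:2]-L0)@DY,(t[:2]-L0)@EX,t[2],(M.T@np.r_[DY,0]).round(3),np.round(s['contact_force'],1),M[:,0].round(3))
E
```

```text
11.55 ks -0.048913787780891914 -0.0004910579819883909 0.28454796701547 [-0.009 -1.     0.014] [ 3.  -2.4 -1.2] [ 0.007 -0.01  -1.   ]
```

Emit:
carry_out(
  series=[
    {"dp": [-0.01,-1.5,0.02],"yaw": 0,"jaw": 0},
    {"dp": [-0.02,-2.07,0.03],"yaw": 0,"jaw": 0},
    {"dp": [-0.02,-2.07,0.03],"yaw": 0,"jaw": 0},
    {"dp": [-0.02,-2.07,0.03],"yaw": 0,"jaw": 0},
    {"dp": [-0.02,-2.07,0.03],"yaw": 0,"jaw": 0},
  ],
)

```text
clock: 12.18
tool_pos: [0.4495, -0.0421, 0.2846]
eef_rot: [0.708, -0.05, -0.703, -0.043]
contact_force: [5.0, 1.6, -3.7]
opening: 0.143
```

```bash
python3 - <<'E'
from lamp import *
t,M,s=tool(); print('ks',(t[:2]-L0)@EX,(M.T@np.r_[DY,0]).round(3),np.round(s['contact_force'],1),M[:,0].round(3))
look(1)
E
```

```text
ks -0.0004539742457727637 [-0.009 -1.     0.014] [ 5.   1.6 -3.7] [ 0.008 -0.01  -1.   ]
ks 0.013
12.175 0.0165 0.0013 393.0 254.0 th_ball -0.031 th_shade -0.087
```

Emit:
carry_out(
  series=[
    {"dp": [0,0.3,0],"yaw": 0,"jaw": 0},
    {"dp": [0,0.85,-0.01],"yaw": 0,"jaw": 0},
    {"dp": [0.01,1.07,-0.015],"yaw": 0,"jaw": 0},
    {"dp": [0.01,1.07,-0.015],"yaw": 0,"jaw": 0},
    {"dp": [0.01,1.07,-0.015],"yaw": 0,"jaw": 0},
  ],
)

```text
clock: 12.85
tool_pos: [0.4456, -0.0747, 0.2846]
eef_rot: [0.708, -0.05, -0.703, -0.043]
contact_force: [3.4, -2.6, -3.0]
opening: 0.149
```

```bash
python3 fit.py 34
```

```text
ks -0.0191 TCP [ 0.4457 -0.0741  0.2846] F [ 3.7 -2.2 -2.9] pivot(ball mean) -0.0189 amp 0.02 period 1.7630843356344936 rms 0.0002
now 14.55 next +peaks [np.float64(16.21), np.float64(17.97), np.float64(19.74), np.float64(21.5)]
[-21.0, -21.0, -20.0, -20.0, -19.0, -19.0, -19.0, -18.0, -18.0, -17.0, -17.0, -17.0, -17.0, -17.0, -17.0, -17.0, -17.0, -17.0, -17.0, -17.0, -17.0, -18.0, -19.0, -19.0, -19.0, -19.0, -20.0, -20.0, -21.0, -21.0, -21.0, -21.0, -21.0, -21.0]
pos err -0.018922735841592618 opening 0.14767099252243054 tilt [ 0.008 -0.01  -1.   ]
```

The lamp is nearly still (0.02 rad, about 0.07 rad/s) and its pivot is over the photo middle. Releasing the knob and rising straight up.

Emit:
carry_out(
  series=[
    {"dp": [0,0,0],"yaw": 0,"jaw": 0.3},
    {"dp": [0,0,0],"yaw": 0,"jaw": 0.5},
    {"dp": [0,0,0],"yaw": 0,"jaw": 0.6},
    {"dp": [0,0,0],"yaw": 0,"jaw": 0.6},
    {"dp": [0,0,0],"yaw": 0,"jaw": 0.6},
  ],
)

```text
clock: 15.18
tool_pos: [0.4456, -0.074, 0.2846]
eef_rot: [0.708, -0.05, -0.703, -0.043]
contact_force: [-0.9, 0.2, -0.6]
opening: 0.598
```

Emit:
carry_out(
  series=[
    {"dp": [-0.5,0,0],"yaw": 0,"jaw": 0.6},
    {"dp": [-1.5,0,0],"yaw": 0,"jaw": 0.6},
    {"dp": [-2.7,0,0],"yaw": 0,"jaw": 0.6},
    {"dp": [-3.7,0,0],"yaw": 0,"jaw": 0.6},
    {"dp": [-4.3,0,0],"yaw": 0,"jaw": 0.6},
  ],
)

```text
clock: 15.8
tool_pos: [0.445, -0.0727, 0.4151]
eef_rot: [0.709, -0.05, -0.702, -0.043]
contact_force: [0.4, -0.2, 0.4]
opening: 0.6
```

```bash
python3 fit.py 34; python3 - <<'E'
from h import *
snap('wrist','pics/w3.png'); snap('scene','pics/s3.png')
p,d,c=snap('top','pics/t3.png'); W=world(d,c)
uu,vv=np.meshgrid(np.arange(640),np.arange(400)); H=W[...,2]
m=(d>0)&(uu>215)&(uu<255)&(vv>145)&(vv<195)&(H>.06)&(H<.1); a=(W[m][:,:2]-L0)@np.c_[EX,DY]; print('ridge',np.percentile(a,[1,99],axis=0).mean(0))
E
```

```text
ks -0.018 TCP [ 0.4446 -0.0728  0.4135] F [-0.5 -0.4  0.6] pivot(ball mean) -0.034 amp 0.008 period 1.5469099409099156 rms 0.0002
now 17.5 next +peaks [np.float64(17.72), np.float64(19.27), np.float64(20.81), np.float64(22.36)]
[-34.0, -34.0, -34.0, -35.0, -35.0, -35.0, -35.0, -35.0, -35.0, -35.0, -35.0, -34.0, -34.0, -34.0, -34.0, -34.0, -34.0, -33.0, -33.0, -33.0, -33.0, -33.0, -33.0, -33.0, -33.0, -33.0, -33.0, -33.0, -33.0, -33.0, -34.0, -34.0, -34.0, -34.0]
pos err -0.03397551063927874 opening 0.5995009589556052 tilt [ 0.007 -0.01  -1.   ]Traceback (most recent call last):
  File "<stdin>", line 5, in <module>
    return _quantile_unchecked(
        a, q, axis, out, overwrite_input, method, keepdims, weights)
    return _ureduce(a,
                    func=_quantile_ureduce_func,
    ...<5 lines>...
                    overwrite_input=overwrite_input,
                    method=method)
    r = func(a, **kwargs)
    result = _quantile(arr,
                       quantiles=q,
    ...<2 lines>...
                       out=out,
                       weights=wgt)
    slices_having_nans = np.isnan(arr[-1, ...])
                                  ~~~^^^^^^^^^
IndexError: index -1 is out of bounds for axis 0 with size 0
```

View pics/s3.png

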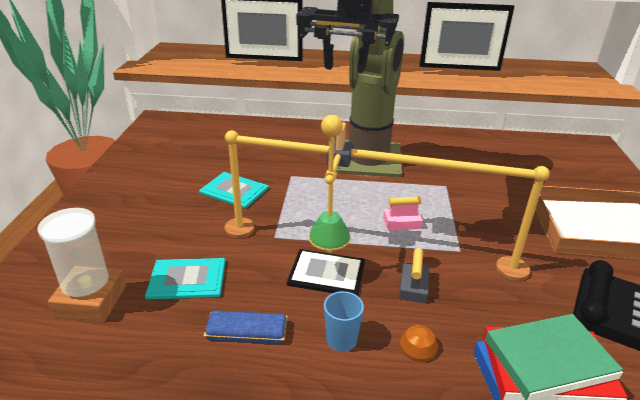

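View pics/w3.png

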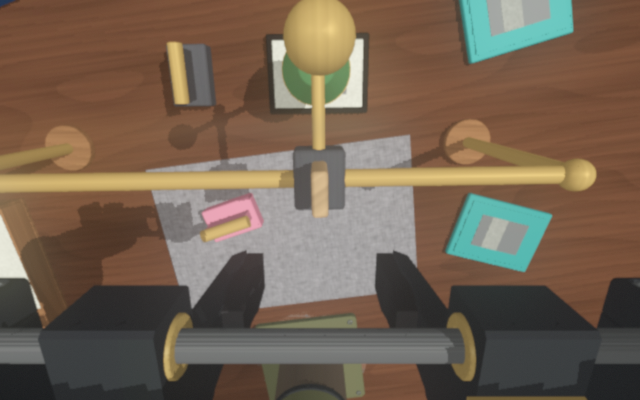

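The scene and wrist views show the lamp free over the photo, with the shade at (316,72) and the frame centre at (317,72) in the wrist view. The knob is released, and the block and bystanders are in place. The arm probably hides part of the ball from the top camera, which would explain the −0.034 reading. I'll check with wrist depth.

```bash
python3 - <<'E'
from h import *
p,d,c=snap('wrist'); W=world(d,c); H=W[...,2]; t,M,s=tool(); print('t',s['clock'],'tcp s',(t[:2]-L0)@DY)
uu,vv=np.meshgrid(np.arange(640),np.arange(400)); hsv=cv2.cvtColor(p,cv2.COLOR_RGB2HSV)
bx=lambda a,b,e,f:(d>0)&(uu>a)&(uu<b)&(vv>e)&(vv<f)
for n,m in (('knob',bx(295,345,150,230)&(H>.31)&(H<.335)),('ball',bx(270,365,0,85)&(H>.34)&(H<.42)),('shade',bx(270,365,30,120)&(hsv[...,0]>45)&(hsv[...,0]<80)&(H>.1)&(H<.2)),('photo',bx(255,380,25,120)&(H>.009)&(H<.03)),('ridge',bx(160,190,30,115)&(H>.07)&(H<.1))):
    q=W[m]; a=(q[:,:2]-L0)@np.c_[EX,DY]; tt=np.percentile(a,[1,99],axis=0); print(n,len(q),tt.round(4).tolist(),'ctr',tt.mean(0).round(4))
p,d,c=snap('top'); cv2.imwrite('pics/t4.png',p[100:260,150:450,::-1].repeat(2,0).repeat(2,1))
E
```

```text
t 17.7 tcp s -0.0179570416571349
knob 826 [[-0.0197, -0.0264], [0.0193, -0.0126]] ctr [-0.0002 -0.0195]
ball 4449 [[0.0895, -0.04], [0.1246, -0.002]] ctr [ 0.107 -0.021]
shade 1302 [[0.0713, -0.0565], [0.123, 0.0236]] ctr [ 0.0972 -0.0164]
photo 3445 [[0.0498, -0.0998], [0.1666, 0.0581]] ctr [ 0.1082 -0.0208]
ridge 915 [[0.0696, 0.1668], [0.1477, 0.1855]] ctr [0.1086 0.1762]
```

View pics/t4.png

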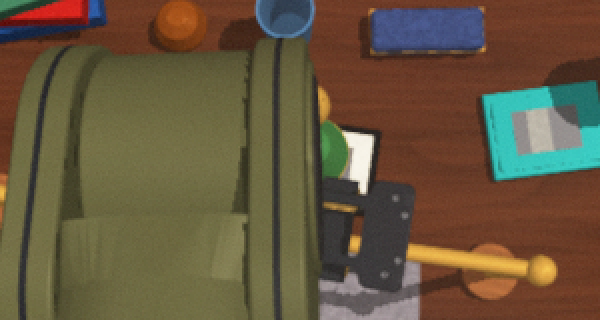

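The top view confirms it: the arm hides half the ball. By wrist depth the knob, ball and photo centres agree within 2 mm. Handing in.

```bash
python3 g.py '[]'; python3 -c "
from plant import r; print(r.finish_job())"
```

```text
t 17.75 [ 0.4446 -0.0728  0.4135] yaw units -0.14 open 0.5987030313261378 F [-0.4  0.4 -0. ] tilt [ 0.007 -0.01  -1.   ] q [ 0.33  0.24 -0.37  1.7   0.1   1.21 -1.76]
the job is handed in; nothing more can be done
None
```

I pulled the carriage by its knob until the lamp slipped over the ridge at about 0.42 rad. Three moves timed to the swing (period 1.70 s) then calmed it. I released the knob, rose clear and handed in at 17.75 s; the hand-in gives no verdict.

**Last checks:**
- **Position along the rail:** by the wrist camera's depth, the knob is at −19.5 mm, the ball at −21 mm and the photograph's middle at −20.8 mm. That is within about 2 mm, against the 20 mm allowed.
- **Position across the rail:** the ball and the photograph's middle agree to about 1 mm. I did not measure the finial tip itself.
- **Swing:** just before release it was about 0.02 rad, or about 0.07 rad/s against the 0.15 limit.
- **Block:** its ridge measures within 1 mm of where it was at the start. The bystanders look unmoved in the final scene view, but I did not measure them.
- **Robot:** the gripper is open and well above the knob, with contact force near zero.

**One reading disagreed:** after release the top camera put the ball at −34 mm. The top picture shows the arm hiding part of the ball, so I went by the wrist camera instead. It also means the swing fitted after release (0.008 rad) is probably too low.

**Side load:** during the fast shift the wrist force rose to about 28 N. I had kept a small sideways offset after the yaw correction made it unnecessary; the force eased on the next move.

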